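# Dip the hydraulic power pack's tank and hold the dipstick for reading

### The job

Check the oil level of the small hydraulic power pack: swing the brass dust cover fully aside from the mouth of its slanting dip tube, take the wiped dipstick by its yellow handle from the stand, push it down the tube until its brass collar stops on the rim, then draw it right out again. Finish while still holding the dipstick, steady and level, with its tip over the middle of the drip tray and about a hand's breadth or more above it, so that the marks can be read: do not put it down or let go. Leave the cover open, keep the wiped rod off the bench, and leave the tray and the tools lying about where they are.

Things in the scene. Friction and masses are not known exactly. Their poses are not given: they have to be found in the camera images.
- dipstick: dipstick: steel rod 8 mm thick, tapered tip, black and red rings near it; brass collar 28 mm wide; yellow handle. Origin: on the axis at the collar's stop face; +x along the rod to the tip at +125 mm (cone over the last 12 mm); collar x -8 to 0, handle -98 to -8 mm. Starts level on the stand, body z up, axis 62 mm above the bench. 84 to 156 g, balance point at the collar
- dipstick_grip (a point): middle of the dipstick's flat-sided yellow handle, on the axis, 56 mm from the collar's stop face (body x = -56 mm). Handle 90 mm long, 16 mm wide (body y), 18 mm deep (body z)
- dipstick_tip (a point): point of the dipstick's tip, on its axis, 125 mm from the collar's stop face
- gauge_stand: aluminium stand fixed to the bench, base 225 x 56 x 10 mm, carries the dipstick. Origin on the bench below the dipstick's origin (within 3 mm along x), x along the rod to its tip. A post 14 mm wide carries the handle's end (x = -99 to -87 mm); a vee about 33 mm wide and 69 mm high carries the rod at x = +85 mm. The rest of the handle is free at the sides and below
- power_pack: grey steel tank fixed to the bench, 150 (x) by 200 (y) by 133 mm high with its lid (170 x 220 mm). Origin under its middle on the bench. On the lid an orange gear pump up to 233 mm high (x = -29 to 81 mm, y = -70 to 26 mm) and a black breather cap. The dip tube slants up and out of its -x face
- dip_tube: slanting steel dip tube, part of the tank. Origin: centre of the mouth in the plane of the flat rim, 135 mm above the bench. +x points down the bore, 40 degrees below level; +y level; +z up-slope. Rim 33 mm wide; a funnel 21 mm wide at the rim narrows to the 11 mm bore 10 mm down; 135 mm deep, open below. Dipstick seated: its origin and x axis on the tube's (its turn about the rod is free)
- dust_cover (a joint): turn of the brass dust cover, rad: 0 = hangs over the mouth, 1.6 = fully aside (stop); starts at 0 to 0.3. Pivot parallel to the bore at tube z = +25 mm; disc 27 mm wide on the rim, 4 mm thick. It swings aside to the tube's -y side (towards the robot) and up. Stiff (0.04 N m): stays where it is left
- cover_peg (a point): middle of the steel peg for swinging the cover: 9 mm thick (black end 12 mm), square out from the cover along the tube's -x, from 4 to 31 mm off the rim's plane, 34 mm from the pivot; this point is 18 mm off the rim's plane
- drip_tray: dark steel drip tray, loose, 150 x 200 x 28 mm, walls 3 mm, open at the top. Origin: centre of its underside
- screw_jar: glass jar with a lid, 71 mm across, 110 mm high; leave it. Origin: centre of its underside
- elbow: small brass pipe elbow, 36 x 32 x 18 mm; leave it. Origin: centre of its underside
- spring_clamp: black plastic spring clamp, 53 x 157 x 21 mm, lying along its y; leave it. Origin: centre of its underside

How it is judged:
By the outcome, as a careful person would: the job done as asked, in the order asked, and still so for the second after the job is handed in, while the arm keeps its last pose, push and grip.
It also fails if it takes over 61 s, if anything falls off the work surface, if the arm or the gripper's body presses on something with over 40 N, if the wrist force passes 120 N, or if a joint passes its speed limit or range.

### The arm

A 6-joint arm with a two-finger parallel gripper is mounted at the origin on a cart in front of the work surface, level with it; the furniture and walls round the work are solid. World frame = base frame: x ahead of the robot, y to its left, z up, the work surface at z = 0. Lengths are in m, angles in degrees, forces in N, time in s.
With the tool pointing down it reaches from about 0.225 to 0.725 m from the base axis. Payload 3.1 kg.
Tool frame: the origin (TCP) lies between the finger pads; the fingertips stand 11 mm ahead of it and the grasp point (between the pads) lies 8 mm behind it; z points along the fingers, y is the line along which they close (so a half turn about z gives the same grasp; the last joint's range is limited). The gripper opens to 85 mm and grips with 20 to 120 N. Pads are 22 mm wide; open, the fingers measure 114 mm over their backs; the gripper's body (76 mm by 85 mm) begins 54 mm behind the grasp point. The pads swing forward as they close: fully open they stand 13 mm farther back than shut.
Start: joints at [57.307, 2.75, 5.684, 92.934, 0, 82.678], TCP at [0.225, 0.474, 0.242] pointing down, gripper open.
Joint ranges: [-166.93, 166.93], [-56.73, 111.36], [-69.38, 81.34], [-121.58, 131.49], [-85.45, 84.26], [-180, 180]. Speed limits (degrees/s): [159.86, 159.86, 180, 180, 180, 180].

### API

Orientations are given as [roll, pitch, yaw] about the fixed x, y, z axes, in that order (R = Rz(yaw) Ry(pitch) Rx(roll)).
In Python, from bench import ctrl gives the robot as it stands. Calls block until the motion is done:
- ctrl.goto(position, orientation): joint-space move of the TCP to a pose.
- ctrl.line_to(position, orientation=None, v=0.15, guard=None): straight line of the TCP; orientation=None keeps the orientation; v is the mean speed in m/s. With guard (N) it stops when the force on the tool has changed by that much, and returns True; else False.
- ctrl.move_joints(angles): joint-space move.
- ctrl.command_gripper(opening): opening from 0.0 (shut) to 1.0 (fully open); the grip force is fixed at half the most; returns when the fingers have stopped.
- ctrl.wait(seconds).
- ctrl.ik(position, orientation): joint angles nearest the present ones, or None.
- ctrl.get_image(name): name is "scene" or "top"; returns the picture (400x640x3 uint8, red, green, blue); there is no depth.
- ctrl.camera_info(name): a dict with "vertical_fov" (degrees; the focal length in pixels is half the picture's height over the tangent of half this angle, whatever the lens; pixels are square), "cx", "cy" (the principal point, pixels), "rvec" (rotation vector, rad) and "tvec" (3), from world to camera coordinates, as OpenCV has them. Camera axes: x right, y down, z forward; pixel columns grow to the right and rows downward; lengths in m; the calibration is good to about 2 mm. A picture is of the moment at which its call begins. camera_info takes no time and is no camera call.
A pose or a line that the arm cannot do raises ctrl.PlanningError and nothing moves.
- ctrl.sign_off(): hands the job in; it is judged then, once.
Readings, each from a call of its own:
- ctrl.get_t(): time.
- ctrl.get_joint_positions(): joint angles.
- ctrl.get_dq(): joint speeds.
- ctrl.get_joint_torque(): joint torques, N m.
- ctrl.get_tcp_pos(): TCP position.
- ctrl.get_tcp_rot(): TCP orientation.
- ctrl.get_wrist_force(): force on the tool from outside, world axes, zero at the start.
- ctrl.get_torque(): the same for the moment, N m.
- ctrl.get_gripper_width(): opening from 0.0 (shut) to 1.0 (fully open).
- ctrl.get_gripper_force(): force on a finger pad.
Only numpy, scipy, OpenCV 4.12 (cv2) and the standard library are available. Lean on these libraries where they do the work, as an engineer would, in place of code of your own. Each camera call takes 0.05 s, during which the arm holds its last target. There are 200 camera calls.

## Working session

There is one attempt and no reset: what is moved stays moved. The work goes in short steps, each a Python script; the robot and the scene stay as the last script left them, time stands still between calls to the robot, and variables do not carry over. Pictures are saved under pics/ and viewed, at most 10 in all, crops included, and the job is handed in when it is done.

```bash
mkdir -p pics; ls; python3 - <<'E'
from bench import ctrl
import cv2
for n in("scene","top"):
    im=ctrl.get_image(n); cv2.imwrite(f"pics/{n}0.png",im[:,:,::-1]); print(n,ctrl.camera_info(n))
print(ctrl.get_t(),ctrl.get_tcp_rot())
E
```

```text
pics
scene {'vertical_fov': 47.598175403942506, 'cx': 315.65580438748793, 'cy': 206.3041919822203, 'rvec': array([ 2.18159664, -1.0595098 ,  0.42103097]), 'tvec': array([-0.26889273,  0.38921644,  1.21428054])}
top {'vertical_fov': 51.862076120338074, 'cx': 320.62805657598204, 'cy': 201.13802896433629, 'rvec': array([ 2.19725111, -2.1846468 ,  0.0860627 ]), 'tvec': array([0.04058377, 0.49593519, 1.23349243])}
0.1 [-1.79873999e+02 -1.72517748e-02  1.54630469e+02]
```

View pics/scene0.png

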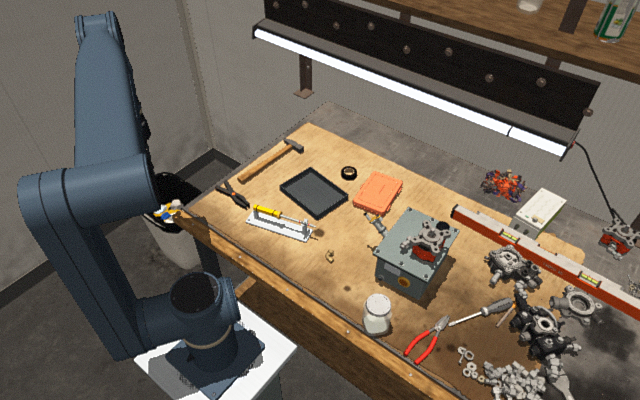

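View pics/top0.png

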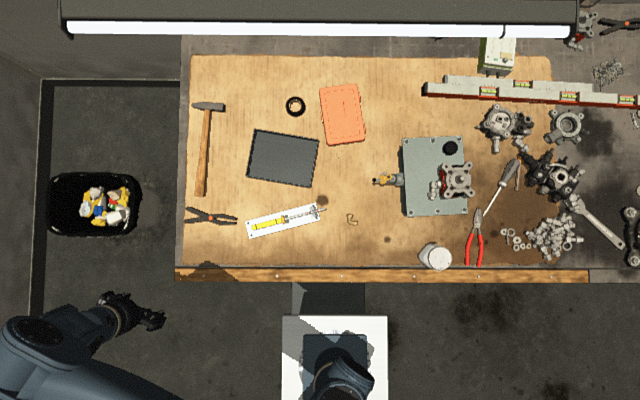

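The scene view shows the stand with its yellow handle at (267,211) and the tank at (415,245). The top view shows the handle at about (268,225), the rod tip at about (325,210), the tray at (283,158), the tube mouth and cover at about (380,180), and the tank lid at (435,177). I'll zoom in on the key regions.

```bash
python3 - <<'E'
import cv2,numpy as np
t=cv2.imread("pics/top0.png");s=cv2.imread("pics/scene0.png")
r=lambda a:cv2.resize(a,(400,300),interpolation=cv2.INTER_CUBIC)
A=np.vstack([np.hstack([r(t[190:250,240:320+0]),r(t[150:210,360:440])]),np.hstack([r(s[190:250,243:323]),r(s[200:260,350:430])])])
cv2.imwrite("pics/c.png",A)
E
```

```text
(no output)
```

View pics/c.png

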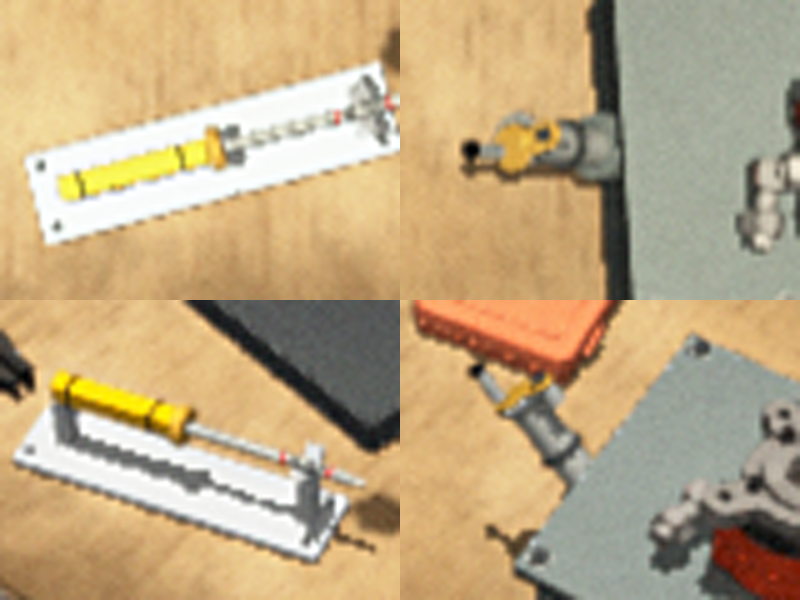

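The crops show the handle end at top (253,227) and the collar at (283,219). The peg's black end is at top (374,180) and scene (365,214), and the cover hangs over the mouth. Next I'll measure these.

```bash
cat > h.py <<'E'
import numpy as np,cv2
from bench import ctrl
from scipy.spatial.transform import Rotation as Ro
def cam(n):
    c=ctrl.camera_info(n);f=200/np.tan(np.radians(c["vertical_fov"]/2))
    K=np.array([[f,0,c["cx"]],[0,f,c["cy"]],[0,0,1.]]);return K,cv2.Rodrigues(c["rvec"])[0],c["tvec"]
def ray(n,uv):
    K,R,t=cam(n);uv=np.atleast_2d(uv).astype(float)
    d=np.c_[uv,np.ones(len(uv))]@np.linalg.inv(K).T@R;return -R.T@t,d
def plane(n,uv,z):
    o,d=ray(n,uv);return o+d*((z-o[2])/d[:,2:])
def proj(n,P):
    K,R,t=cam(n);return cv2.projectPoints(np.atleast_2d(P).astype(float),R,t,K,None)[0][:,0]
def tri(a,b):
    p=[]
    for n in("top","scene"):
        K,R,t=cam(n);p.append(K@np.c_[R,t])
    X=cv2.triangulatePoints(p[0],p[1],np.array(a,float).reshape(2,1),np.array(b,float).reshape(2,1))[:,0];X=X[:3]/X[3]
    return X,np.r_[proj("top",X)[0]-a,proj("scene",X)[0]-b]
def big(m,near=None):
    n,l,s,c=cv2.connectedComponentsWithStats(m.astype(np.uint8));i=1+np.argmax(s[1:,4]);return l==i
def pix(m): y,x=np.nonzero(m);return np.c_[x,y].astype(float)
def rect(P): return cv2.minAreaRect(P[:,:2].astype(np.float32)*1000)
def rpy(x,y,z): return Ro.from_matrix(np.c_[x,y,z]).as_euler("xyz",degrees=True)
E
python3 - <<'E'
from h import *
t=cv2.imread("pics/top0.png");H=cv2.cvtColor(t,cv2.COLOR_BGR2HSV);s=cv2.imread("pics/scene0.png");HS=cv2.cvtColor(s,cv2.COLOR_BGR2HSV)
def roi(m,x0,x1,y0,y1): o=np.zeros_like(m);o[y0:y1,x0:x1]=m[y0:y1,x0:x1];return o
print("lid hsv",H[190,415],"base",H[215,300],"tray",H[158,283],"hand",H[225,265])
# lid
m=big(roi((abs(H[:,:,0].astype(int)-H[190,415,0])<18)&(H[:,:,1]<70)&(H[:,:,2]>90),398,480,125,225))
P=plane("top",pix(m),.133);print("lid",rect(P))
q=pix(m)
L=[(y,q[q[:,1]==y][:,0].min()-.5) for y in range(148,208)]
L=np.array(L)[:,::-1];W=plane("top",L,.133);k=np.polyfit(W[:,0],W[:,1],1);print("left edge dir: dy/dx",k,np.std(W[:,1]-np.polyval(k,W[:,0])))
# base
m=big(roi((H[:,:,1]<40)&(H[:,:,2]>190),240,330,195,245));m=cv2.morphologyEx(m.astype(np.uint8),cv2.MORPH_CLOSE,np.ones((9,9)))
print("base",rect(plane("top",pix(m),.01)))
# handle
m=big(roi((H[:,:,0]>18)&(H[:,:,0]<34)&(H[:,:,1]>190)&(H[:,:,2]>150),245,300,205,240));P=plane("top",pix(m),.069)
print("handle",rect(P),m.sum());c=P[:,:2].mean(0);u=np.linalg.svd(P[:,:2]-c)[2][0];u*=-np.sign(u[1]);print(c,u,np.degrees(np.arctan2(u[1],u[0])),((P[:,:2]-c)@u).min(),((P[:,:2]-c)@u).max())
m=(H[:,:,0]<8)|(H[:,:,0]>172);m=roi(m&(H[:,:,1]>110),295,326,200,225);print("red",plane("top",pix(m).mean(0),.064),m.sum())
m=big(roi(H[:,:,2]<70,240,325,120,195));print("tray",rect(plane("top",pix(m),.02)))
print("peg end",tri((374.2,180.2),(365.3,214)))
E
```

```text
lid hsv [ 35  26 169] base [ 30  24 231] tray [ 41  26 108] hand [ 29 169 251]
lid ((562.24365234375, -282.003662109375), (220.0262908935547, 191.94671630859375), 3.112636089324951)
left edge dir: dy/dx [ 0.05284328 -0.21562139] 0.000767810691160545
base ((437.3434143066406, 160.12451171875), (55.87469482421875, 222.8072967529297), 15.243961334228516)
handle ((433.6488037109375, 158.56114196777344), (0.0, 0.0), 0.0) 1
[0.43364879 0.15856115] [-0. -0.] -180.0 0.0 0.0
red [[0.46248258 0.06355818 0.064     ]] 6
tray ((630.4338989257812, 161.52008056640625), (198.87498474121094, 141.50563049316406), 80.60314178466797)
peg end (array([ 0.54537159, -0.10200101,  0.14628164]), array([ 0.10925109, -0.09401603, -0.10727381,  0.01704873]))
```

```bash
python3 - <<'E'
from h import *
t=cv2.imread("pics/top0.png");H=cv2.cvtColor(t,cv2.COLOR_BGR2HSV)
def roi(m,x0,x1,y0,y1): o=np.zeros_like(m);o[y0:y1,x0:x1]=m[y0:y1,x0:x1];return o
m=big(roi((H[:,:,0]>15)&(H[:,:,0]<36)&(H[:,:,1]>135)&(H[:,:,2]>150),248,290,212,236));P=plane("top",pix(m),.068)
c=P[:,:2].mean(0);u=np.linalg.svd(P[:,:2]-c)[2][0];u*=-np.sign(u[1]);pr=(P[:,:2]-c)@u
print("handle",rect(P),c,u,np.degrees(np.arctan2(u[1],u[0])),pr.min(),pr.max())
m=big(roi((H[:,:,2]<135)&(H[:,:,1]<70),240,325,120,195));print("tray",rect(plane("top",pix(m),.025)),m.sum())
a=np.radians(-86.97);h=np.array([np.cos(a),np.sin(a),0]);lat=np.array([-h[1],h[0],0])
for z in(.1,.12):
  Q=plane("top",[(400,172.4),(400,186),(394,173.5),(394,186)],z);print(z,Q@lat,Q@h)
E=np.array([.5454,-.102,.1463]);print("peg lat",E@lat,E@h)
st=ctrl.camera_info("top");print("cam",ray("top",(0,0))[0],ray("scene",(0,0))[0])
# ik checks
ct,sn=np.cos(np.radians(40)),np.sin(np.radians(40))
tx=h*ct-np.array([0,0,sn]);ty=lat;tz=h*sn+np.array([0,0,ct])
print(tx,ty,tz)
for y0,nm in((ty,'+'),(-ty,'-')):
  for q in(0,.8,1.6):
    yy=np.cos(q)*y0+np.sin(q)*np.sign(y0@ty)*(-tz)
    p=E+np.array([0,0,0])
    print(nm,q,ctrl.ik(p,rpy(np.cross(yy,tx),yy,tx)))
E
```

```text
handle ((428.9465637207031, 197.08668518066406), (21.103559494018555, 95.30916595458984), 12.424169540405273) [0.42749919 0.19481498] [ 0.26583165 -0.96401947] -74.58362439198638 -0.049702663155613135 0.04580124347075022
tray ((626.8154296875, 162.1056365966797), (199.3001251220703, 149.06820678710938), 80.52588653564453) 3170
0.1 [0.56319655 0.52422365 0.56082927 0.52501873] [0.21213946 0.20976795 0.19479809 0.19265522]
0.12 [0.56059774 0.52229434 0.55827112 0.52307576] [0.20792    0.20558923 0.19087653 0.18877047]
peg lat 0.5392459272914404 0.13068660948848068
cam [0.40956852 0.05521083 1.26424195] [-0.2674457  -0.55462894  1.14853363]
[ 0.04049221 -0.76497351 -0.64278761] [0.99860199 0.05285883 0.        ] [ 0.033977   -0.64188899  0.76604444]
+ 0 [  6.78347617  10.71788402  -9.1946443   74.54845544 -49.85375324
  95.82756137]
+ 0.8 [  6.78347617  10.71788402  -9.1946443   74.54845544 -49.85375324
  49.99093775]
+ 1.6 [  6.78347617  10.71788402  -9.1946443   74.54845544 -49.85375324
   4.15431414]
- 0 [  6.78347617  10.71788402  -9.1946443   74.54845544 -49.85375324
 -84.17243863]
- 0.8 [   6.78347617   10.71788402   -9.1946443    74.54845544  -49.85375324
 -130.00906225]
- 1.6 [   6.78347617   10.71788402   -9.1946443    74.54845544  -49.85375324
 -175.84568586]
```

```bash
cat >> h.py <<'E'
a=np.radians(-86.97);h=np.array([np.cos(a),np.sin(a),0]);lat=np.array([-h[1],h[0],0]);Z=np.array([0,0,1.])
ct,sn=np.cos(np.radians(40)),np.sin(np.radians(40))
tx=h*ct-Z*sn;ty=lat;tz=h*sn+Z*ct
M=.541*lat+.1587*h+.135*Z
def peg(q,x):
    yy=np.cos(q)*ty-np.sin(q)*tz
    return M+x*tx+.025*tz+.034*(-np.sin(q)*ty-np.cos(q)*tz),rpy(np.cross(yy,tx),yy,tx)
E
python3 - <<'E'
from h import *
print(M)
ctrl.command_gripper(.45)
p,o=peg(.06,-.13);ctrl.goto(p,o)
cv2.imwrite("pics/a.png",ctrl.get_image("scene")[:,:,::-1])
print(ctrl.line_to(peg(.06,-.02)[0],v=.1,guard=8),ctrl.get_tcp_pos(),ctrl.get_t())
ctrl.command_gripper(.2);print(ctrl.get_gripper_width(),ctrl.get_gripper_force(),ctrl.get_wrist_force(),ctrl.get_t())
for q in np.arange(.2,1.85,.15):
    g=ctrl.line_to(*peg(q,-.02),v=.05,guard=20)
    print(round(q,2),g,np.round(ctrl.get_wrist_force(),1))
    if g:break
print(ctrl.get_t())
cv2.imwrite("pics/b.png",ctrl.get_image("scene")[:,:,::-1])
s=lambda f:cv2.resize(cv2.imread(f)[150:300,280:480],(400,300))
cv2.imwrite("pics/ab.png",np.hstack([s("pics/a.png"),s("pics/b.png")]))
E
```

```text
[ 0.54863238 -0.12988151  0.135     ]
False [ 0.54586199 -0.10865071  0.14152022] 4.0333
0.20157829917199876 0.0 [-0.62525824 -0.4708834   0.13198247] 4.375
0.2 False [-0.   0.8  0.6]
0.35 False [ 0.2 -1.4  0.3]
0.5 False [ 0.5  1.  -0.1]
0.65 False [ 0.3  0.3 -0.4]
0.8 False [-0.4  0.   0.8]
0.95 False [-0.2  0.6  0.1]
1.1 False [0.3 0.4 0.8]
1.25 False [0.3 0.5 0.8]
1.4 False [-0.3  0.2 -0.6]
1.55 False [-1.2 -0.  -0.2]
1.7 False [ 0.4  3.4 -4.1]
1.85 False [ 3.9  8.7 -9.5]
7.9667
```

View pics/ab.png

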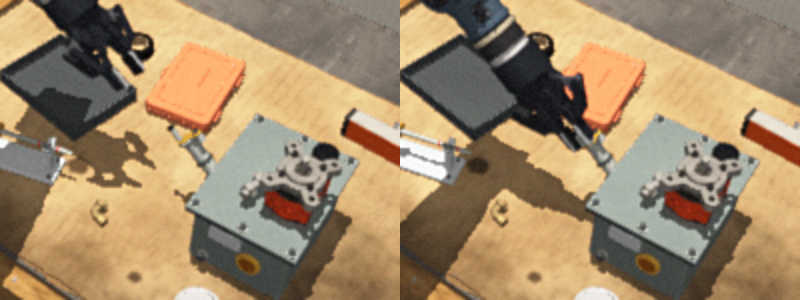

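The gripper is round the peg and pushing against the stop. I'll back off, move clear, and re-measure the open mouth.

```bash
python3 - <<'E'
from h import *
ctrl.line_to(*peg(1.72,-.02),v=.05);ctrl.line_to(peg(1.72,-.1)[0],v=.15)
ctrl.command_gripper(.6)
u=np.array([np.cos(np.radians(-74.7)),np.sin(np.radians(-74.7)),0])
g=np.array([.4251,.2035,.2]);yb=np.cross(Z,u)
for s in(1,-1): print(s,ctrl.ik(g,rpy(np.cross(s*yb,-Z),s*yb,-Z)))
s=min((1,-1),key=lambda s:abs(ctrl.ik(g,rpy(np.cross(s*yb,-Z),s*yb,-Z))[5]))
ctrl.goto(g,rpy(np.cross(s*yb,-Z),s*yb,-Z));print(s,ctrl.get_t())
S=ctrl.get_image("scene")[:,:,::-1];T=ctrl.get_image("top")[:,:,::-1]
cv2.imwrite("pics/s1.png",S);cv2.imwrite("pics/t1.png",T)
r=lambda a:cv2.resize(a,(400,400),interpolation=cv2.INTER_CUBIC)
cv2.imwrite("pics/d.png",np.hstack([r(T[160:200,365:405]),r(S[200:240,358:398])]))
E
```

```text
1 [17.42034657 -5.59021301 -7.31230868 88.27790433  0.         92.12034657]
-1 [ 17.42034657  -5.59021301  -7.31230868  88.27790433   0.
 -87.87965343]
-1 10.8167
```

View pics/d.png

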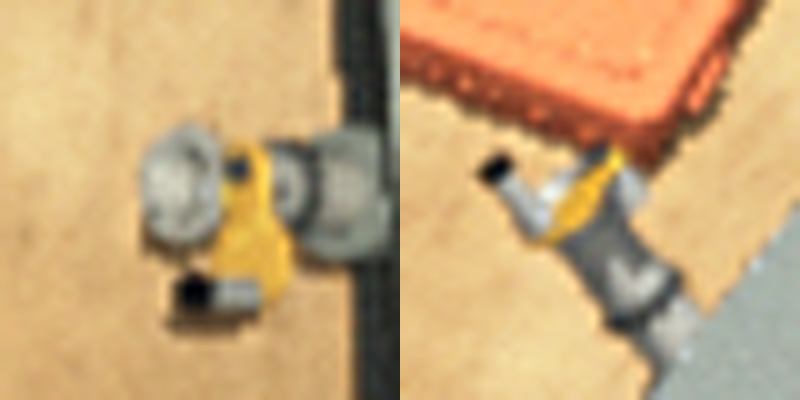

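The cover is fully aside, with the peg level with the pivot at crop (200,293). The open rim is at top pixel about (382.8,177.8). Next I'll refine the mouth and check reach for the insertion.

```bash
python3 - <<'E'
from h import *
T=cv2.imread("pics/t1.png");C=cv2.resize(T[160:200,365:405],(400,400),interpolation=cv2.INTER_CUBIC)
H=cv2.cvtColor(C,cv2.COLOR_BGR2HSV);m=(H[:,:,1]<75);m[:,222:]=0;m[260:]=0;m=big(m)
c=max(cv2.findContours(m.astype(np.uint8),0,1)[0],key=len)[:,0];c=c[c[:,0]<212]
e=cv2.fitEllipse(c.astype(np.float32));print(e)
uv=(np.array(e[0])+.5)/10-.5+[365,160];
for w in(uv,[382.8,177.8]):
  p=plane("top",w,.135)[0];print(w,p,"lat",p@lat,"h",p@h, "scene px",proj("scene",p))
M2=plane("top",uv,.135)[0]
for q in(1.6,):
  pe=M2-.029*tx+.025*tz-.034*ty;print("open peg end expected",proj("top",pe),proj("scene",pe))
print("seen",(365+19.25,160+29.3),(358+9.5,200+16.5))
# ik: insertion, final
q0=ctrl.get_joint_positions()
for roll in(-60,-40,-20,0,20,40,60):
  R=Ro.from_rotvec(np.radians(roll)*tx)
  by,bz=R.apply(ty),R.apply(tz)
  J=[ctrl.ik(M2+(-.056-d)*tx-.008*bz,rpy(np.cross(-by,-bz),-by,-bz)) for d in(.15,.07,0)]
  print(roll,[None if j is None else np.round(j).astype(int).tolist() for j in J])
for yaw in(-74.7,-40,0,30,-100):
  u=np.array([np.cos(np.radians(yaw)),np.sin(np.radians(yaw)),0]);y=-np.cross(Z,u)
  j=ctrl.ik(np.array([.627,.162,.2])-.181*u,rpy(np.cross(y,-Z),y,-Z));print(yaw,None if j is None else np.round(j))
E
```

```text
((185.01731872558594, 183.96490478515625), (92.74846649169922, 120.64605712890625), 4.23717737197876)
[383.05173187 177.94649048] [ 0.55291279 -0.12783118  0.135     ] lat 0.5453828099145037 h 0.15687879067850646 scene px [[373.47149526 219.02293936]]
[382.8, 177.8] [ 0.55331607 -0.12713562  0.135     ] lat 0.5458222905564246 h 0.15620552276236507 scene px [[373.35069346 218.83758719]]
open peg end expected [[383.77542189 188.92497285]] [[366.91187541 216.55625685]]
seen (384.25, 189.3) (367.5, 216.5)
-60 [None, None, None]
-40 [None, None, None]
-20 [[-18, 37, 38, 128, 26, -127], [-23, 41, 38, 126, 23, -131], [-27, 45, 40, 124, 21, -135]]
0 [[-23, 16, 14, 108, 35, -122], [-28, 21, 14, 106, 33, -128], [-32, 26, 15, 105, 32, -133]]
20 [[-27, -4, -9, 86, 44, -113], [-33, 2, -9, 86, 44, -121], [-38, 8, -7, 85, 43, -127]]
40 [[-29, -27, -32, 59, 49, -95], [-37, -19, -32, 60, 52, -106], [-42, -10, -30, 60, 53, -115]]
60 [[-28, -51, -57, 28, 46, -71], [-37, -42, -57, 25, 53, -80], [-44, -30, -55, 22, 58, -88]]
-74.7 [ 24.  25.  27.  92.   0. -81.]
-40 [  23.    8.    6.   88.    0. -117.]
0 [  12.   -5.   -7.   88.    0. -168.]
30 [  1.  -5.  -7.  88.   0. 151.]
-100 [ 22.  39.  46.  98.   0. -58.]
```

```bash
cat >> h.py <<'E'
M=.545*lat+.157*h+.135*Z
def ins(d,off=np.zeros(3)):
    return M+off+(-.056-d)*tx-.008*tz,rpy(np.cross(-ty,-tz),-ty,-tz)
E
python3 - <<'E'
from h import *
ctrl.line_to([.4251,.2035,.054],v=.12,guard=10);print(ctrl.get_tcp_pos())
ctrl.command_gripper(0);print(ctrl.get_gripper_width()*85,ctrl.get_gripper_force())
f0=ctrl.get_wrist_force();ctrl.line_to([.4251,.2035,.30],v=.15);print(ctrl.get_gripper_width()*85,ctrl.get_wrist_force()-f0,ctrl.get_torque())
ctrl.goto(*ins(.165));print(ctrl.get_t())
S=ctrl.get_image("scene")[:,:,::-1];T=ctrl.get_image("top")[:,:,::-1]
cv2.imwrite("pics/s2.png",S);cv2.imwrite("pics/t2.png",T)
tip=M-.04*tx;og=M-.165*tx;print(proj("top",[tip,og]),proj("scene",[tip,og]))
r=lambda a:cv2.resize(a,(400,400),interpolation=cv2.INTER_CUBIC)
cv2.imwrite("pics/e.png",np.hstack([r(T[140:220,330:410]),r(S[150:230,318:398])]))
E
```

```text
[0.42589501 0.20377381 0.05496013]
14.86056517949303 58.90247941017151
15.010100708219639 [-0.2504666  -0.42908334 -4.88009052] [ 0.05240646  0.04719224 -0.023684  ]
15.3083
[[373.33978148 177.41608618]
 [339.64740963 175.11877051]] [[365.31965064 208.96712088]
 [339.4279492  176.60967658]]
```

View pics/e.png

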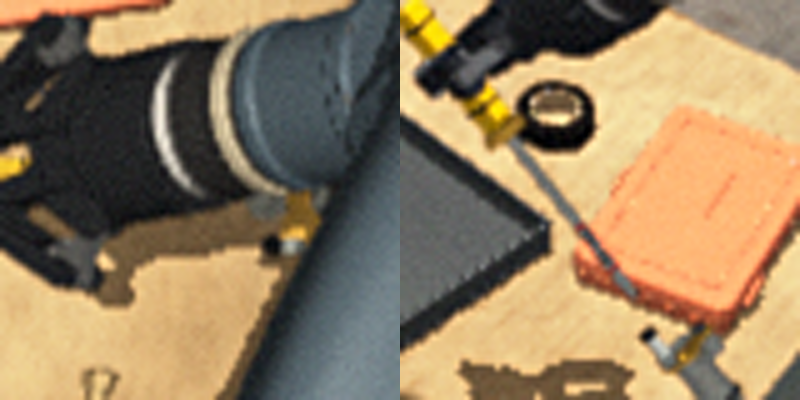

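The scene view shows the tip at about (365.0,208.2) against an expected (365.3,209.0), and the rod line matches. The top view is blocked by the arm. I'll insert in guarded stages.

```bash
python3 - <<'E'
from h import *
f0=ctrl.get_wrist_force();t0=ctrl.get_torque()
def st(d,r):
    f=ctrl.get_wrist_force()-f0;p=ctrl.get_tcp_pos()-ins(0)[0]
    print(d,r,"F tube",np.round([f@tx,f@ty,f@tz],1),"depth left",round(-p@tx*1000,1),"lat",np.round([p@ty*1000,p@tz*1000],1),round(ctrl.get_t(),1))
st('start',0)
for d in(.122,.112,.10,.085,.07,.055,.04,.025,.012):
    r=ctrl.line_to(ins(d)[0],v=.05,guard=10);st(d,r)
    if r:break
S=ctrl.get_image("scene")[:,:,::-1];cv2.imwrite("pics/s3.png",S)
E
```

```text
start 0 F tube [0. 0. 0.] depth left 166.1 lat [-0.2 -0.3] 15.4
0.122 False F tube [0.2 0.1 0.4] depth left 122.2 lat [0.1 0.2] 16.4
0.112 False F tube [-0.3  0.6  1. ] depth left 111.6 lat [-0.1 -0.2] 16.8
0.1 False F tube [ 0.2 -0.4  0.9] depth left 99.6 lat [-0.1 -0.2] 17.2
0.085 False F tube [ 0.  -0.5  1. ] depth left 84.6 lat [-0.1 -0.2] 17.6
0.07 False F tube [0.2 0.9 0.4] depth left 69.7 lat [-0.1 -0.1] 18.1
0.055 False F tube [ 0.5  0.2 -0.1] depth left 54.6 lat [-0.1 -0.1] 18.5
0.04 False F tube [-0.8 -0.8  0.6] depth left 39.7 lat [-0.1 -0.2] 19.0
0.025 False F tube [-0.8  0.3  0.3] depth left 24.7 lat [-0.1 -0.2] 19.4
0.012 False F tube [-0.2  0.4  0.5] depth left 11.7 lat [-0.1 -0.2] 19.8
```

```bash
python3 - <<'E'
import cv2
S=cv2.imread("pics/s3.png");cv2.imwrite("pics/f.png",cv2.resize(S[180:250,335:415],(640,560),interpolation=cv2.INTER_CUBIC))
E
```

```text
(no output)
```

View pics/f.png

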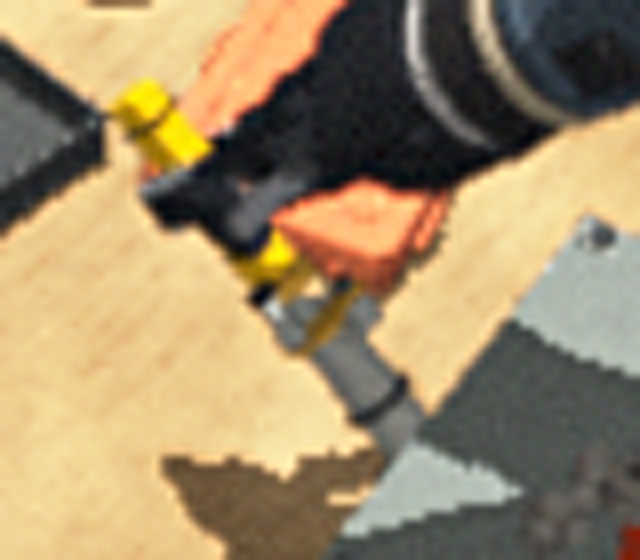

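The rod has gone into the tube, with no stick showing beyond it, and the collar is just short of the rim at about (302,290). I'll seat it and require a firm stop.

```bash
python3 - <<'E'
from h import *
f0=ctrl.get_wrist_force()
def st(n,r):
    f=ctrl.get_wrist_force()-f0;p=ctrl.get_tcp_pos()-ins(0)[0]
    print(n,r,np.round([f@tx,f@ty,f@tz],1),"depth left",round(-p@tx*1000,1),round(ctrl.get_t(),1),ctrl.get_gripper_width()*85)
r=ctrl.line_to(ins(-.012)[0],v=.02,guard=14);st('seat',r)
ctrl.wait(.4);st('hold',0)
cv2.imwrite("pics/s4.png",ctrl.get_image("scene")[:,:,::-1])
E
```

```text
seat True [-3.1 -0.6  2.4] depth left 1.0 20.6 14.882089152237118
hold 0 [-4.7  1.1  4.7] depth left 0.9 21.0 15.05048605960488
```

```bash
python3 - <<'E'
from h import *
f0=ctrl.get_wrist_force()
def st(n,r):
    f=ctrl.get_wrist_force()-f0;p=ctrl.get_tcp_pos()-ins(0)[0]
    print(n,r,np.round([f@tx,f@ty,f@tz],1),"depth left",round(-p@tx*1000,1),"lat",np.round([p@ty*1000,p@tz*1000],1),round(ctrl.get_t(),1))
r=ctrl.line_to(ins(-.006)[0],v=.015,guard=18);st('press',r)
ctrl.wait(.5);st('hold',0)
for d in(.03,.07,.125,.19):
    r=ctrl.line_to(ins(d)[0],v=.08,guard=25);st(d,r)
    if r:break
S=ctrl.get_image("scene")[:,:,::-1];cv2.imwrite("pics/s5.png",S)
tip=M-.065*tx;print(proj("scene",[tip,M-.19*tx]))
E
```

```text
press False [-16.6  -2.   -2.3] depth left 0.7 lat [-0.  -0.4] 21.7
hold 0 [-16.2  -2.2  -2.2] depth left 0.7 lat [-0.  -0.4] 22.2
0.03 False [ 4.1 -0.9 -3.1] depth left 30.0 lat [-0.1 -0.2] 22.8
0.07 False [ 4.1 -1.  -3.7] depth left 70.5 lat [-0.1 -0.2] 23.4
0.125 False [ 3.8 -0.5 -4. ] depth left 124.9 lat [-0.2 -0.3] 24.3
0.19 False [ 4.6 -1.3 -4.3] depth left 189.6 lat [-0.1 -0.2] 25.2
[[360.20347103 202.57331562]
 [334.15494751 170.01988723]]
```

The collar seated firmly: it held about 20 N with no further travel. The stick is now drawn out, so I'll take it level over the tray.

```bash
python3 - <<'E'
from h import *
w=np.radians(-74.7);u=np.array([np.cos(w),np.sin(w),0]);y=-np.cross(Z,u)
o=rpy(np.cross(y,-Z),y,-Z);C=np.array([.627,.162,.192])
ctrl.goto(C-.181*u+[0,0,.09],o);ctrl.line_to(C-.181*u,v=.1);ctrl.wait(.5)
print(ctrl.get_tcp_pos(),ctrl.get_tcp_rot(),o,ctrl.get_t(),ctrl.get_gripper_width()*85)
S=ctrl.get_image("scene")[:,:,::-1];T=ctrl.get_image("top")[:,:,::-1]
cv2.imwrite("pics/s6.png",S);cv2.imwrite("pics/t6.png",T)
print(proj("top",[C+[0,0,.008],C+[0,0,.008]-.125*u]),proj("scene",[C+[0,0,.008],C+[0,0,.008]-.125*u]))
r=lambda a:cv2.resize(a,(400,400),interpolation=cv2.INTER_CUBIC)
cv2.imwrite("pics/g.png",np.hstack([r(T[110:210,230:330]),r(S[130:230,260:360])]))
E
```

```text
[0.57923343 0.33666487 0.19207033] [-1.79995325e+02  2.78686167e-04 -7.46942707e+01] [-180.     0.   -74.7] 27.8917 14.624344095634932
[[276.25188521 145.9526809 ]
 [229.79373961 158.11897839]] [[313.04703078 151.4189184 ]
 [278.54090101 142.06512053]]
```

View pics/g.png

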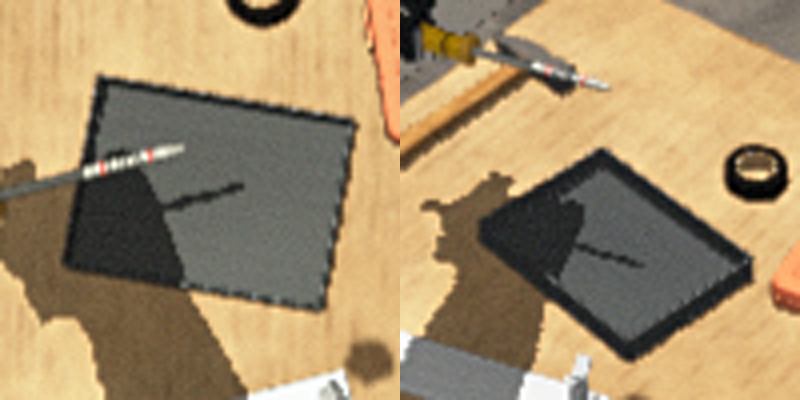

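The tip is at top (276,146.6) and scene (311.7,151.7), within about 1.5 px of prediction. The stick is level over the tray, and the tray hasn't moved. Handing in.

```bash
python3 - <<'E'
from h import *
print(tri((276,146.3),(311.6,151.5)))
print(ctrl.sign_off())
E
```

```text
(array([0.62467449, 0.16408628, 0.20029234]), array([-0.56937293,  0.50345866,  0.50049998, -0.04408295]))
the job is handed in; nothing more can be done
None
```

The job is handed in at about 28 s: the cover is open, the dipstick was seated to its collar and drawn out, and it is now held level with its tip over the middle of the tray, about 17 cm above it.

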